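# Ring the bench bell and hold out the ball tray

### The job

Ring for your colleague by pressing the bell's plunger all the way down to its stop and letting it spring back. Then lift the blue hardware tray by its wooden grip, keeping the loose steel ball in its shallow pocket with the fingers off it, and hold the tray out level and still, centred about 10 cm above the cork hand-over mat. Finish while still holding it there, and leave the bottle, jar and mallet where they are.

Things in the scene. Friction and masses are not known exactly. Their poses are not given: they have to be found in the camera images.
- tray: Loose blue tray, 160 mm (own x) by 90 mm (y), edge 10 mm high, floor 5 mm above its underside, 0.35 kg. Origin: centre of underside, z up. Wooden grip block at its centre; ball pocket at its +x end; at its -x end (x -57 mm, y -26, 0, 26 mm) three fixed brass posts, 16 mm thick, tops 25 mm above the underside, which about balance the ball, so the load hangs under the grip.
- tray_grip (a point): Point inside the pale wooden grip block, on the tray's vertical axis, 60 mm above its underside. The block is 50 mm along tray x, 18 mm along tray y, and spans 38 to 83 mm above the underside, on a 30 x 12 mm aluminium stem. Pinch it here from above, across the 18 mm.
- tray_pocket (a point): Centre of the pocket floor, 50 mm from the tray's centre along tray +x, 5 mm above its underside. The pocket is a round yellow bead on the floor, 32 mm inside, 40 mm outside diameter, top 2.5 mm above the floor; the ball rolls over it if the tray is tipped more than about 30 degrees or jerked.
- ball_center (a point): Centre of the loose polished steel ball, 30 mm in diameter, 0.11 kg, free to roll about 8 mm each way inside the pocket. Its centre is 15 mm above the pocket floor, its top 35 mm above the tray's underside.
- ball: The same steel ball; this point is fixed on its surface and turns with it, so use the centre.
- bell_top (a point): Centre of the top face of the bell's brass plunger head, a disc 26 mm in diameter and 7 mm thick, 62 mm above the bench when up. Below it is a steel dome, 78 mm in diameter and 44 mm high, on a black foot 86 mm in diameter; fixed to the bench.
- bell_plunger (a joint): Travel of the bell's plunger in m: 0 up, 0.008 fully down at its stop (head top then 54 mm above the bench). It moves straight down; the spring needs about 2 N to start and 6 N at the stop, and lifts it again when let go.
- mat: Fixed round cork mat, 130 mm in diameter, 4 mm thick, lying on the bench. Origin: centre of its underside, at bench height.
- glue_bottle: Loose blue plastic bottle with a tapering spout, 58 mm in diameter, 115 mm tall, standing; a bystander. Origin: centre of the underside.
- rivet_jar: Loose white plastic jar with a white cap, 58 mm in diameter, 70 mm tall, standing; a bystander. Origin: centre of the underside.
- mallet: Loose mallet lying towards the bench's left side: wooden handle 22 mm thick and 150 mm long along its y, white head 42 mm in diameter and 80 mm long along its x at +66 mm in y; a bystander. Origin: on the bench under the middle of the mallet.

How it is judged:
On the way, in this order (a step that is already met when the one before it is completed fails the run):
1. with the tray still on the bench, the bell's plunger is pressed down to its stop (value of joint bell_plunger above 0.0068 m and height (world z) of tray below 0.01 m), for 0.05 s.
2. the plunger is back up and the tray is lifted clear of the bench with the ball in its pocket (value of joint bell_plunger below 0.003 m and height (world z) of tray above 0.03 m and distance between ball_center and tray_pocket below 0.0205 m), for 0.2 s.
At the end, for the whole second after the job is handed in: The tray is held in the fingers, its centre within 30 mm of the mat's centre as seen from above, its underside 70 to 140 mm above the bench, level within 0.1 rad (about 6 degrees) and still; the ball is in its pocket and the bell's plunger is up (within 3 mm) (horizontal distance between tray and mat below 0.03 m and height (world z) of tray between 0.07 and 0.14 m and angle between tray's own z axis and vertical below 0.1 rad and distance between ball_center and tray_pocket below 0.0205 m and contact force between tray and the fingers above 1 N and linear speed of tray below 0.02 m/s and angular speed of tray below 0.1 rad/s and value of joint bell_plunger below 0.003 m); the arm keeps its last pose, push and grip.
It fails at once if the ball leaves its pocket (distance between ball_center and tray_pocket above 0.024 m).
It fails at once if the fingers touch the ball (contact force between the fingers and ball above 0.3 N).
It fails at once if the glue bottle is pushed away or knocked over (distance of glue_bottle from where it was at the start of the episode above 0.02 m or angle between glue_bottle's own z axis and vertical above 0.3 rad).
It fails at once if the rivet jar is pushed away or knocked over (distance of rivet_jar from where it was at the start of the episode above 0.02 m or angle between rivet_jar's own z axis and vertical above 0.3 rad).
It fails at once if the mallet is pushed away or knocked over (distance of mallet from where it was at the start of the episode above 0.02 m).
It also fails if it takes over 64 s, if anything falls off the work surface, if the arm or the gripper's body presses on something with over 40 N, if the wrist force passes 120 N, or if a joint passes its speed limit or range.

### The arm

A 6-joint arm with a two-finger parallel gripper is mounted at the origin on the work surface. World frame = base frame: x ahead of the robot, y to its left, z up, the work surface at z = 0. Lengths are in m, angles in rad, forces in N, time in s.
With the tool pointing down it reaches from about 0.3 to 0.875 m from the base axis. Payload 6.4 kg.
Tool frame: the origin (TCP) lies on the mounting face of the last link; the fingertips stand 166 mm ahead of it and the grasp point (between the pads) lies 147 mm ahead of it; z points along the fingers, y is the line along which they close (so a half turn about z gives the same grasp; the last joint's range is limited). The gripper opens to 88 mm and grips with 3 to 60 N. Pads are 18 mm wide; open, the fingers measure 123 mm over their backs; the gripper's body (75 mm by 187 mm) begins 45 mm behind the grasp point.
Start: joints at [0.95, 0.181, 1.607, -0, 1.354, -0.206], TCP at [0.232, 0.526, 0.405] pointing down, gripper open.
Joint ranges: [-2.99, 2.99], [-0.89, 2.07], [0.3, 2.58], [-1.14, 4.28], [0, 2.63], [-3.12, 3.12]. Speed limits (rad/s): [2.57, 2.57, 3.01, 3.14, 3.14, 3.14].

### API

Orientations are given as a rotation vector (axis times angle).
In Python, from cell import sensors, imaging, sign_off gives the robot as it stands.
- The arm moves only by the tool play_rows, never from a script. Its argument "moves" is a list of rows, each an object with "dp": the shift along the tool's x, y, z in cm, a list of three; "rot": the turn, a rotation vector about the tool's x, y, z in rad, a list of three; "grip": the opening, from 0 (shut) to 1 (fully open). In form: [{"dp": [dx, dy, dz], "rot": [wx, wy, wz], "grip": grip}, ...]. A call has 1 to 20 rows; each row is the pose to reach, as a shift and turn from the pose commanded when the call began, along the tool's axes at that moment; what a row does not reach only later rows make up. A row lasts 1/10 s, in which the tool goes at most 50 mm and 8.59 degrees, less where a joint would pass 70% of its speed; a pose out of reach is approached as far as the arm can. A call with a gripper value outside its range is refused whole. The fingers move at their own pace and stop on an object; "newtons" is the grip in N (left out, the last holds). Time passes only in rows, so rows that repeat a pose let the fingers close. It gives the time, the measured TCP pose, the force, the opening and the grip force at its end, in the units of the state.
- sensors.get_state(): the state, without advancing time (a new reading comes with each control period).
- imaging.camera(name): name is "scene" or "side" or "wrist"; returns the picture (420x560x3 uint8, red, green, blue); there is no depth.
- imaging.get_calibration(name): a dict with "fx", "fy", "cx", "cy" (pixels), "rvec" (rotation vector, rad) and "tvec" (3), from world to camera coordinates, as OpenCV has them. Camera axes: x right, y down, z forward; pixel columns grow to the right and rows downward; lengths in m; the calibration is good to about 2 mm. A picture is of the moment at which its call begins: read the wrist's pose just before it. get_calibration takes no time and is no camera call; for the wrist camera it gives the pose at the moment of the call.
- sign_off(): hands the job in; it is judged then, once.
The state is a dict: "time_s": time; "q": joint angles; "joint_vel": joint speeds; "tau": joint torques, N m; "tcp_pos": TCP position; "tcp_rot": TCP orientation; "force": force on the tool from outside, world axes, zero at the start; "wrist_torque": the same for the moment, N m; "width": opening from 0.0 (shut) to 1.0 (fully open); "grasp_force": force on a finger pad.
Only numpy, scipy, OpenCV 4.12 (cv2) and the standard library are available. Lean on these libraries where they do the work, as an engineer would, in place of code of your own. Each camera call takes 0.05 s, during which the arm holds its last target. There are 200 camera calls.

## Working session

There is one attempt and no reset: what is moved stays moved. The work goes in short steps, Python scripts to look and compute and a tool call to move; the robot and the scene stay as the last step left them, time stands still between calls to the robot, and variables do not carry over. Pictures are saved under pics/ and viewed, at most 10 in all, crops included, and the job is handed in when it is done.

Besides the shell and the picture viewer there is one more tool, called by a JSON object that holds its "fn" and its "kwargs". play_rows: Moves the arm, as the interface text tells. Its arguments: {"type":"object","properties":{"moves":{"type":"array","items":{"type":"object","properties":{"dp":{"type":"array","items":{"type":"number"}},"rot":{"type":"array","items":{"type":"number"}},"grip":{"type":"number"}}}},"newtons":{"type":"number"}},"required":["moves"]}

```bash
mkdir -p pics; python3 - <<'E'
from cell import sensors, imaging
import cv2
print(sensors.get_state())
for n in ("scene","side"):
    im=imaging.camera(n); cv2.imwrite(f"pics/{n}0.png",im[:,:,::-1]); print(n,imaging.get_calibration(n))
E
```

```text
{'time_s': 0.0, 'q': array([ 9.49687960e-01,  1.81527021e-01,  1.60796919e+00, -4.13359326e-05,
        1.35377928e+00, -2.06289932e-01]), 'joint_vel': array([-2.10558037e-03,  7.82177177e-04, -1.58374316e-03, -1.45351944e-03,
       -1.27091687e-04, -8.62850706e-05]), 'tau': array([ 1.86273981e-03, -4.33862829e+01, -3.41860127e+01,  7.04774517e-02,
        3.83995101e-02, -1.76457384e-04]), 'tcp_pos': array([0.23157955, 0.5260407 , 0.40383654]), 'tcp_rot': array([-6.46787903e-01, -3.07363724e+00,  2.44537898e-03]), 'force': array([-1.18180921, -0.21716465, -0.36226548]), 'wrist_torque': array([ 0.05628359, -0.01218278,  0.02194138]), 'grasp_force': 0.0, 'width': 0.9983634991715352}
scene {'fx': 391.81788603818063, 'fy': 391.81788603818063, 'cx': 274.54210881563756, 'cy': 210.58171831217828, 'rvec': array([ 0.96846671,  2.41481747, -1.08921103]), 'tvec': array([ 0.34610212, -0.28125931,  1.48945651])}
side {'fx': 397.8859628846456, 'fy': 397.8859628846456, 'cx': 272.7984206303921, 'cy': 208.19854222043233, 'rvec': array([ 0.37452377, -2.82401416,  1.03222532]), 'tvec': array([0.59257914, 0.08178135, 0.96165373])}
```

View pics/scene0.png

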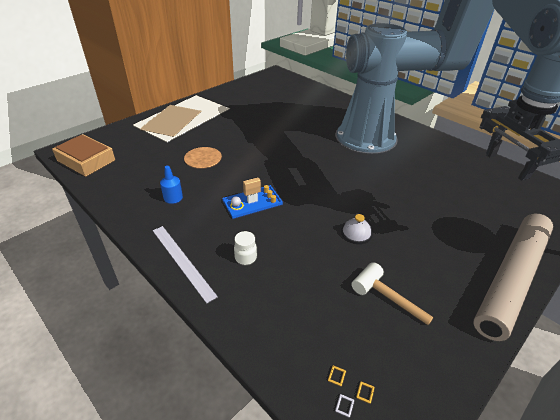

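View pics/side0.png

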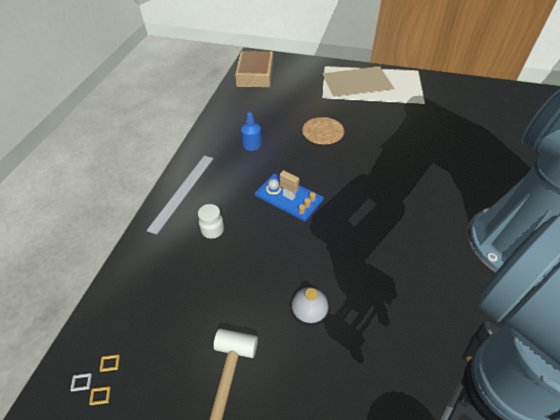

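The scene view shows the bell plunger at about (360,217), the tray at (252,200) with its grip at (252,186), and the mat at (203,157). In the side view they are at (311,294), (290,196) and (323,130). I'll measure them by masks and rays.

```bash
cat > h.py <<'E'
import numpy as np, cv2
from scipy.spatial.transform import Rotation as R
def ray(c,uv):
    M=R.from_rotvec(c["rvec"]).as_matrix(); o=-M.T@c["tvec"]
    return o, M.T@np.array([(uv[0]-c["cx"])/c["fx"],(uv[1]-c["cy"])/c["fy"],1])
def onz(c,uv,z):
    o,d=ray(c,uv); return o+d*(z-o[2])/d[2]
def tri(r):
    A=[];b=[]
    for o,d in r:
        d=d/np.linalg.norm(d);P=np.eye(3)-np.outer(d,d);A.append(P);b.append(P@o)
    return np.linalg.lstsq(np.vstack(A),np.hstack(b),rcond=None)[0]
def blobs(im,lo,hi,box,n=3,amin=8):
    h=cv2.cvtColor(im,cv2.COLOR_BGR2HSV); m=cv2.inRange(h,lo,hi); k=np.zeros_like(m)
    x0,y0,x1,y1=box; k[y0:y1,x0:x1]=m[y0:y1,x0:x1]
    cs,_=cv2.findContours(k,cv2.RETR_EXTERNAL,cv2.CHAIN_APPROX_NONE)
    return sorted([c for c in cs if cv2.contourArea(c)>amin],key=cv2.contourArea)[::-1][:n]
def cen(c):
    m=cv2.moments(c); return np.array([m["m10"],m["m01"]])/m["m00"]
E
python3 - <<'E'
from h import *
from cell import imaging
np.set_printoptions(precision=4,suppress=True)
B={"scene":dict(mat=(175,140,230,175),bell=(345,208,375,228),tray=(215,175,290,222),grip=(238,172,262,196)),
 "side":dict(mat=(295,110,350,150),bell=(298,283,325,304),tray=(245,165,330,225),grip=(277,166,302,193))}
bell=[];grip=[]
for n in B:
    im=cv2.imread(f"pics/{n}0.png");c=imaging.get_calibration(n);b=B[n]
    m=blobs(im,(5,60,80),(25,255,255),b["mat"],1)[0]
    e=cv2.fitEllipse(m); P=np.array([onz(c,p[0],.004)[:2] for p in m]);print(n,"mat",onz(c,e[0],.004),"dia",np.ptp(P,0), cv2.minEnclosingCircle(P.astype(np.float32)))
    for k in blobs(im,(10,90,90),(35,255,255),b["bell"],2):
        print(n,"bell",cen(k),cv2.boundingRect(k),onz(c,cen(k),.0585));
    bell.append(ray(c,cen(blobs(im,(10,90,90),(35,255,255),b["bell"],2)[0])))
    k=blobs(im,(100,150,60),(130,255,255),b["tray"],1)[0]
    q=cv2.minAreaRect(np.array([onz(c,p[0],.008)[:2] for p in k],np.float32)); print(n,"tray",q)
    for k in blobs(im,(8,40,90),(28,200,255),b["grip"],2):
        print(n,"grip",cen(k),cv2.boundingRect(k),onz(c,cen(k),.06))
    grip.append(ray(c,cen(blobs(im,(8,40,90),(28,200,255),b["grip"],2)[0])))
print("bell",tri(bell),"grip",tri(grip))
E
```

```text
scene mat [ 0.5387 -0.3013  0.004 ] dia [0.1309 0.1344] ((0.5377583503723145, -0.30332261323928833), 0.06832265853881836)
scene bell [359.3673 217.3537] (355, 214, 10, 8) [0.4487 0.2943 0.0585]
scene tray ((0.5726069211959839, -0.002760082483291626), (0.10257784277200699, 0.1652642786502838), 70.36853790283203)
scene grip [251.6027 185.9517] (243, 177, 18, 19) [ 0.5699 -0.0064  0.06  ]
side mat [ 0.5355 -0.2977  0.004 ] dia [0.1326 0.1389] ((0.53590327501297, -0.3001168370246887), 0.06973018497228622)
side bell [310.6821 293.4897] (305, 288, 12, 12) [0.4509 0.2954 0.0585]
side tray ((0.5714183449745178, -0.000328749418258667), (0.09985359758138657, 0.16515879333019257), 70.46525573730469)
side grip [288.7619 181.0122] (279, 170, 21, 23) [ 0.5724 -0.0045  0.06  ]
bell [0.4508 0.2959 0.0605] grip [ 0.5721 -0.0033  0.0622]
```

```bash
cat >> h.py <<'E'
def go(p,ydir,st):
    """move (cm, rad in tool axes) to TCP p with tool down, tool y along +-ydir (nearest)"""
    T=R.from_rotvec(st["tcp_rot"]); best=None
    for s in (1,-1):
        y=np.array([*ydir,0.])*s; y/=np.linalg.norm(y); z=np.array([0,0,-1.]); x=np.cross(y,z)
        w=(T.inv()*R.from_matrix(np.c_[x,y,z])).as_rotvec()
        if best is None or np.linalg.norm(w)<np.linalg.norm(best): best=w
    return T.inv().apply(np.array(p)-st["tcp_pos"])*100, best
E
python3 - <<'E'
from h import *
from cell import imaging,sensors
np.set_printoptions(precision=3,suppress=True)
st=sensors.get_state();print(R.from_rotvec(st["tcp_rot"]).as_matrix())
for n,ps in dict(scene=dict(ball=(237,203,.02),posts=(270,193,.02),bottle=(172,199,.0),jar=(246,260,0),mal=(368,280,.03)),side=dict(ball=(273,185,.02),posts=(308,203,.02),bottle=(252,146,0),jar=(212,234,0),mal=(236,344,.03))).items():
    c=imaging.get_calibration(n)
    for k,v in ps.items(): print(n,k,onz(c,v[:2],v[2]))
T=R.from_rotvec(st["tcp_rot"])
print(go([.45,.295,.30],T.as_matrix()[:2,1],st), go([.572,-.004,.30],[.336,.942],st))
E
```

```text
[[-0.915  0.403 -0.001]
 [ 0.403  0.915 -0.001]
 [ 0.    -0.002 -1.   ]]
scene ball [ 0.622 -0.014  0.02 ]
scene posts [0.519 0.018 0.02 ]
scene bottle [ 0.74  -0.183  0.   ]
scene jar [0.738 0.159 0.   ]
scene mal [0.585 0.427 0.03 ]
side ball [ 0.619 -0.017  0.02 ]
side posts [0.514 0.022 0.02 ]
side bottle [ 0.73  -0.177  0.   ]
side jar [0.727 0.166 0.   ]
side mal [0.571 0.426 0.03 ]
(array([-29.303, -12.328,  10.401]), array([-0.002, -0.   , -0.   ])) (array([-52.519, -34.775,  10.428]), array([-0.001, -0.   , -0.072]))
```

{"fn": "play_rows", "kwargs": {"moves": [{"dp": [-3, -1.2, 1], "rot": [0, 0, 0], "grip": 0}, {"dp": [-7, -3, 2.5], "rot": [0, 0, 0], "grip": 0}, {"dp": [-11, -4.6, 4], "rot": [0, 0, 0], "grip": 0}, {"dp": [-15, -6.3, 5.3], "rot": [0, 0, 0], "grip": 0}, {"dp": [-19, -8, 6.7], "rot": [0, 0, 0], "grip": 0}, {"dp": [-23, -9.7, 8.2], "rot": [0, 0, 0], "grip": 0}, {"dp": [-26.5, -11.2, 9.4], "rot": [0, 0, 0], "grip": 0}, {"dp": [-28.5, -12, 10.1], "rot": [0, 0, 0], "grip": 0}, {"dp": [-29.3, -12.3, 10.4], "rot": [0, 0, 0], "grip": 0}, {"dp": [-29.3, -12.3, 10.4], "rot": [0, 0, 0], "grip": 0}, {"dp": [-29.3, -12.3, 10.4], "rot": [0, 0, 0], "grip": 0}, {"dp": [-29.3, -12.3, 10.4], "rot": [0, 0, 0], "grip": 0}, {"dp": [-29.3, -12.3, 10.4], "rot": [0, 0, 0], "grip": 0}, {"dp": [-29.3, -12.3, 10.4], "rot": [0, 0, 0], "grip": 0}]}}

```text
time_s: 1.5
tcp_pos: [0.4498, 0.2963, 0.3011]
tcp_rot: [0.645, 3.074, 0.001]
force: [-0.9, 0.3, 0.5]
width: 0.004
grasp_force: 0.0
```

{"fn": "play_rows", "kwargs": {"moves": [{"dp": [0, 0.1, 2.5], "rot": [0, 0, 0], "grip": 0}, {"dp": [0, 0.1, 5], "rot": [0, 0, 0], "grip": 0}, {"dp": [0, 0.1, 6.8], "rot": [0, 0, 0], "grip": 0}, {"dp": [0, 0.1, 7.3], "rot": [0, 0, 0], "grip": 0}, {"dp": [0, 0.1, 7.6], "rot": [0, 0, 0], "grip": 0}, {"dp": [0, 0.1, 7.8], "rot": [0, 0, 0], "grip": 0}, {"dp": [0, 0.1, 7.8], "rot": [0, 0, 0], "grip": 0}]}}

```text
time_s: 2.2
tcp_pos: [0.4507, 0.2967, 0.2235]
tcp_rot: [0.647, 3.074, 0.001]
force: [-4.4, -0.5, 4.4]
width: 0.007
grasp_force: 2.1
```

{"fn": "play_rows", "kwargs": {"moves": [{"dp": [0, 0, 0.2], "rot": [0, 0, 0], "grip": 0}, {"dp": [0, 0, 0.35], "rot": [0, 0, 0], "grip": 0}, {"dp": [0, 0, 0.45], "rot": [0, 0, 0], "grip": 0}, {"dp": [0, 0, 0.5], "rot": [0, 0, 0], "grip": 0}, {"dp": [0, 0, 0.5], "rot": [0, 0, 0], "grip": 0}]}}

```text
time_s: 2.7
tcp_pos: [0.4511, 0.2969, 0.2202]
tcp_rot: [0.646, 3.073, 0.001]
force: [-9.0, -3.0, 21.7]
width: 0.007
grasp_force: 10.9
```

The force of 21.7 N is far above the 6 N spring force, so the plunger is at its stop. Retract now.

{"fn": "play_rows", "kwargs": {"moves": [{"dp": [0, 0, 0], "rot": [0, 0, 0], "grip": 0}, {"dp": [0, 0, -1], "rot": [0, 0, 0], "grip": 0}, {"dp": [0, 0, -3], "rot": [0, 0, 0], "grip": 0}, {"dp": [0, 0, -6], "rot": [0, 0, 0], "grip": 0.5}, {"dp": [0, 0, -9], "rot": [0, 0, 0], "grip": 1}, {"dp": [0, 0, -10], "rot": [0, 0, 0], "grip": 1}, {"dp": [0, 0, -10], "rot": [0, 0, 0], "grip": 1}]}}

```text
time_s: 3.4
tcp_pos: [0.4515, 0.2968, 0.3194]
tcp_rot: [0.646, 3.07, 0.004]
force: [-0.7, 0.4, -0.4]
width: 0.343
grasp_force: 0.0
```

```bash
python3 - <<'E'
from h import *
from cell import sensors
st=sensors.get_state();print(st["tcp_pos"],go([.572,-.004,.32],[.336,.942],st))
E
```

```text
[0.45149221 0.29676327 0.31940503] (array([-23.15196625, -22.6670184 ,  -0.05452209]), array([ 0.00309515,  0.00348047, -0.07226643]))
```

{"fn": "play_rows", "kwargs": {"moves": [{"dp": [-2.5, -2.5, 0], "rot": [0, 0, -0.02], "grip": 1}, {"dp": [-5.5, -5.5, 0], "rot": [0, 0, -0.04], "grip": 1}, {"dp": [-8.5, -8.4, 0], "rot": [0, 0, -0.07], "grip": 1}, {"dp": [-11.5, -11.3, 0], "rot": [0.003, 0.003, -0.072], "grip": 1}, {"dp": [-14.5, -14.2, 0], "rot": [0.003, 0.003, -0.072], "grip": 1}, {"dp": [-17.5, -17.2, 0], "rot": [0.003, 0.003, -0.072], "grip": 1}, {"dp": [-20, -19.6, 0], "rot": [0.003, 0.003, -0.072], "grip": 1}, {"dp": [-22, -21.6, 0], "rot": [0.003, 0.003, -0.072], "grip": 1}, {"dp": [-23.1, -22.7, 0], "rot": [0.003, 0.003, -0.072], "grip": 1}, {"dp": [-23.1, -22.7, 0], "rot": [0.003, 0.003, -0.072], "grip": 1}, {"dp": [-23.1, -22.7, 0], "rot": [0.003, 0.003, -0.072], "grip": 1}]}}

```text
time_s: 4.5
tcp_pos: [0.5701, -0.0037, 0.3166]
tcp_rot: [-0.535, -3.09, 0.003]
force: [-0.0, 0.6, 0.2]
width: 0.999
grasp_force: 0.0
```

```bash
python3 - <<'E'
from h import *
from cell import imaging,sensors
c=imaging.get_calibration("wrist");im=imaging.camera("wrist")[:,:,::-1];cv2.imwrite("pics/w1.png",im)
np.savez("w1.npz",**c); print(c, sensors.get_state()["tcp_pos"])
M=R.from_rotvec(c["rvec"]).as_matrix()
p=M@np.array([.572,-.004,.083])+c["tvec"];print(p[:2]/p[2]*c["fx"]+[c["cx"],c["cy"]])
E
```

```text
{'fx': 322.12211965213993, 'fy': 322.12211965213993, 'cx': 278.0456610805787, 'cy': 211.47075635773302, 'rvec': array([-2.34047723, -1.65021235, -0.26643207]), 'tvec': array([-0.18742114, -0.52529036,  0.13844387])} [ 0.57007021 -0.00317681  0.31690604]
[279.37209867 229.95549181]
```

View pics/w1.png

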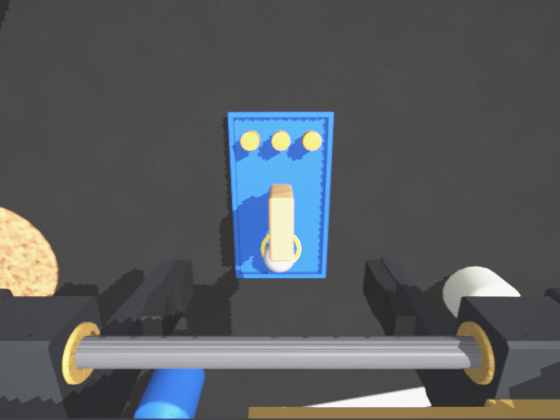

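The wrist view shows the grip's top face at about (271–294, 195–262), against a predicted (279,230), and the tray outline at (229–333, 112–278). I'll refine from this view.

```bash
python3 - <<'E'
from h import *
from cell import sensors
np.set_printoptions(precision=4,suppress=True)
c=dict(np.load("w1.npz"));im=cv2.imread("pics/w1.png")
k=blobs(im,(100,130,50),(130,255,255),(200,90,360,285),1)[0]
q=cv2.minAreaRect(np.array([onz(c,p[0],.008)[:2] for p in k],np.float32));print(q)
h=cv2.cvtColor(im,cv2.COLOR_BGR2HSV);print(h[190,282],h[200,282],h[230,282],h[255,282])
for v in (200,):
  k=blobs(im,(8,30,v),(28,140,255),(262,178,302,264),1)[0]
  print(cv2.boundingRect(k)); r=cv2.minAreaRect(np.array([onz(c,p[0],.083)[:2] for p in k],np.float32));print(r)
st=sensors.get_state();print(R.from_rotvec(st["tcp_rot"]).as_matrix())
E
```

```text
((0.5739889740943909, -0.0037512853741645813), (0.09226880967617035, 0.16195105016231537), 70.52745056152344)
[ 17  98 223] [ 28  42 247] [ 27  44 247] [ 27  46 247]
(265, 185, 31, 76)
((0.5678415894508362, -0.0020338818430900574), (0.021804891526699066, 0.057035181671381), 70.38561248779297)
[[-0.9421  0.3354 -0.0054]
 [ 0.3354  0.9421 -0.0009]
 [ 0.0048 -0.0027 -1.    ]]
```

```bash
python3 - <<'E'
from h import *
from cell import sensors
st=sensors.get_state();print(st["tcp_pos"],go([.573,-.0035,.207],[.334,.9425],st))
E
```

```text
[ 0.57007021 -0.00317681  0.31690604] (array([-0.33928675,  0.09709409, 10.98889072]), array([-0.00266024, -0.00477356, -0.00146888]))
```

{"fn": "play_rows", "kwargs": {"moves": [{"dp": [-0.2, 0.1, 2], "rot": [-0.0027, -0.0048, 0], "grip": 1}, {"dp": [-0.3, 0.1, 4.5], "rot": [-0.0027, -0.0048, 0], "grip": 1}, {"dp": [-0.3, 0.1, 7], "rot": [-0.0027, -0.0048, 0], "grip": 1}, {"dp": [-0.3, 0.1, 9], "rot": [-0.0027, -0.0048, 0], "grip": 1}, {"dp": [-0.3, 0.1, 10.3], "rot": [-0.0027, -0.0048, 0], "grip": 1}, {"dp": [-0.3, 0.1, 10.9], "rot": [-0.0027, -0.0048, 0], "grip": 1}, {"dp": [-0.3, 0.1, 10.9], "rot": [-0.0027, -0.0048, 0], "grip": 1}, {"dp": [-0.3, 0.1, 10.9], "rot": [-0.0027, -0.0048, 0], "grip": 1}]}}

```text
time_s: 5.35
tcp_pos: [0.5738, -0.0043, 0.2096]
tcp_rot: [0.535, 3.093, -0.001]
force: [-0.1, -0.5, 0.1]
width: 1.002
grasp_force: 0.0
```

```bash
python3 - <<'E'
from h import *
from cell import imaging,sensors
a=imaging.camera("wrist")[:,:,::-1];b=imaging.camera("side")[:,:,::-1]
b=cv2.resize(b[100:260,200:400],(525,420))
cv2.imwrite("pics/w2.png",cv2.resize(np.hstack([a,b]),None,fx=.73,fy=.73))
st=sensors.get_state();print(st["tcp_pos"],R.from_rotvec(st["tcp_rot"]).as_matrix()[2])
E
```

```text
[ 0.57392814 -0.00458808  0.20988578] [-3.72000638e-03  1.04034213e-04 -9.99993075e-01]
```

View pics/w2.png

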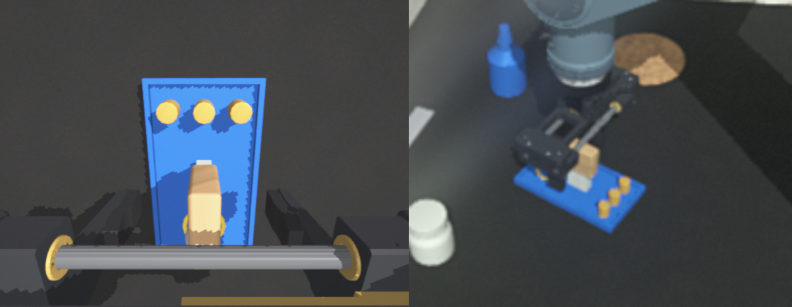

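The grip block (wrist view around (204,205)) sits between the open fingers and is aligned with them. Closing on it.

{"fn": "play_rows", "kwargs": {"newtons": 30, "moves": [{"dp": [0, 0, 0.2], "rot": [0, 0, 0], "grip": 0.7}, {"dp": [0, 0, 0.2], "rot": [0, 0, 0], "grip": 0.45}, {"dp": [0, 0, 0.2], "rot": [0, 0, 0], "grip": 0.35}, {"dp": [0, 0, 0.2], "rot": [0, 0, 0], "grip": 0.28}, {"dp": [0, 0, 0.2], "rot": [0, 0, 0], "grip": 0.24}, {"dp": [0, 0, 0.2], "rot": [0, 0, 0], "grip": 0.2}, {"dp": [0, 0, 0.2], "rot": [0, 0, 0], "grip": 0.1}, {"dp": [0, 0, 0.2], "rot": [0, 0, 0], "grip": 0}, {"dp": [0, 0, 0.2], "rot": [0, 0, 0], "grip": 0}, {"dp": [0, 0, 0.2], "rot": [0, 0, 0], "grip": 0}, {"dp": [0, 0, 0.2], "rot": [0, 0, 0], "grip": 0}, {"dp": [0, 0, 0.2], "rot": [0, 0, 0], "grip": 0}]}}

```text
time_s: 6.65
tcp_pos: [0.5734, -0.0045, 0.2067]
tcp_rot: [0.535, 3.094, -0.0]
force: [0.6, 1.8, -0.4]
width: 0.2
grasp_force: 30.0
```

{"fn": "play_rows", "kwargs": {"moves": [{"dp": [0, 0, 0.1], "grip": 0}, {"dp": [0, 0, 0], "grip": 0}, {"dp": [0, 0, -0.2], "grip": 0}, {"dp": [0, 0, -0.5], "grip": 0}, {"dp": [0, 0, -0.9], "grip": 0}, {"dp": [0, 0, -1.4], "grip": 0}, {"dp": [0, 0, -2], "grip": 0}, {"dp": [0, 0, -2.6], "grip": 0}, {"dp": [0, 0, -3.2], "grip": 0}, {"dp": [0, 0, -3.8], "grip": 0}, {"dp": [0, 0, -4.4], "grip": 0}, {"dp": [0, 0, -5], "grip": 0}, {"dp": [0, 0, -5.5], "grip": 0}, {"dp": [0, 0, -5.9], "grip": 0}, {"dp": [0, 0, -6.2], "grip": 0}, {"dp": [0, 0, -6.4], "grip": 0}, {"dp": [0, 0, -6.5], "grip": 0}, {"dp": [0, 0, -6.5], "grip": 0}, {"dp": [0, 0, -6.5], "grip": 0}]}}

```text
$.moves[0]: bad value
```

```bash
python3 - <<'E'
from h import *
from cell import imaging,sensors
a=imaging.camera("wrist")[:,:,::-1];b=imaging.camera("side")[:,:,::-1]
b=cv2.resize(b[80:240,200:400],(525,420))
cv2.imwrite("pics/w3.png",cv2.resize(np.hstack([a,b]),None,fx=.73,fy=.73))
st=sensors.get_state();print(st["tcp_pos"],st["force"],st["wrist_torque"],R.from_rotvec(st["tcp_rot"]).as_matrix()[2],st["q"])
d=np.array([np.cos(np.radians(-19.5)),np.sin(np.radians(-19.5))])
print(go([.537,-.300,.247],[.334,.9425],{**st}),go([.537,-.300,.247],R.from_rotvec(st["tcp_rot"]).as_matrix()[:2,1],st))
E
```

```text
[ 0.5734148  -0.00449252  0.20669641] [ 0.60432199  0.90905812 -0.77586084] [ 0.24290756 -0.0936719   0.03379093] [-1.75366154e-03 -3.19384806e-06 -9.99998462e-01] [-2.14678269e-01  4.30799360e-01  1.73553658e+00 -2.74888048e-04
  9.73517863e-01 -1.44248521e+00]
(array([ -6.51122588, -29.05518246,  -4.01885387]), array([-5.18116634e-06,  1.75365807e-03, -2.26647667e-03])) (array([ -6.51122588, -29.05518246,  -4.01885387]), array([-3.19384724e-06,  1.75366244e-03,  2.80046583e-09]))
```

View pics/w3.png

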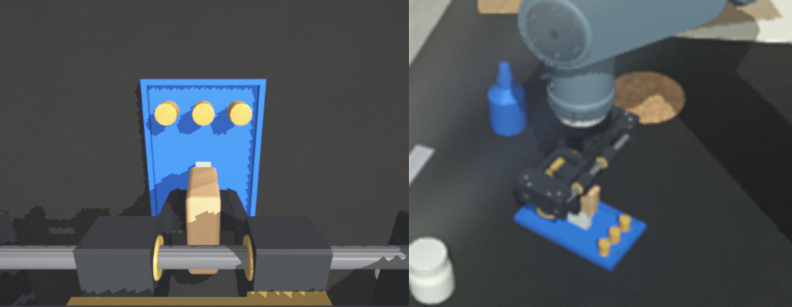

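The lift was refused because the rows had no rot. The picture shows the fingers closed squarely on the grip at about (203,210), with the tray still on the bench. Resend.

{"fn": "play_rows", "kwargs": {"moves": [{"dp": [0, 0, 0.1], "rot": [0, 0, 0], "grip": 0}, {"dp": [0, 0, 0], "rot": [0, 0, 0], "grip": 0}, {"dp": [0, 0, -0.2], "rot": [0, 0, 0], "grip": 0}, {"dp": [0, 0, -0.5], "rot": [0, 0, 0], "grip": 0}, {"dp": [0, 0, -0.9], "rot": [0, 0, 0], "grip": 0}, {"dp": [0, 0, -1.4], "rot": [0, 0, 0], "grip": 0}, {"dp": [0, 0, -2], "rot": [0, 0, 0], "grip": 0}, {"dp": [0, 0, -2.6], "rot": [0, 0, 0], "grip": 0}, {"dp": [0, 0, -3.2], "rot": [0, 0, 0], "grip": 0}, {"dp": [0, 0, -3.8], "rot": [0, 0, 0], "grip": 0}, {"dp": [0, 0, -4.4], "rot": [0, 0, 0], "grip": 0}, {"dp": [0, 0, -5], "rot": [0, 0, 0], "grip": 0}, {"dp": [0, 0, -5.5], "rot": [0, 0, 0], "grip": 0}, {"dp": [0, 0, -5.9], "rot": [0, 0, 0], "grip": 0}, {"dp": [0, 0, -6.2], "rot": [0, 0, 0], "grip": 0}, {"dp": [0, 0, -6.4], "rot": [0, 0, 0], "grip": 0}, {"dp": [0, 0, -6.5], "rot": [0, 0, 0], "grip": 0}, {"dp": [0, 0, -6.5], "rot": [0, 0, 0], "grip": 0}, {"dp": [0, 0, -6.5], "rot": [0, 0, 0], "grip": 0}]}}

```text
time_s: 8.65
tcp_pos: [0.5732, -0.0045, 0.2715]
tcp_rot: [0.536, 3.094, -0.001]
force: [0.2, -0.8, -4.5]
width: 0.199
grasp_force: 30.0
```

```bash
python3 - <<'E'
from h import *
from cell import imaging,sensors
a=imaging.camera("scene")[:,:,::-1];b=imaging.camera("side")[:,:,::-1]
a=cv2.resize(a[110:260,160:360],(525,394));b=cv2.resize(b[80:230,200:400],(525,394))
cv2.imwrite("pics/w4.png",cv2.resize(np.hstack([a,b]),None,fx=.75,fy=.75))
st=sensors.get_state();print(st["tcp_pos"],st["force"],st["wrist_torque"],R.from_rotvec(st["tcp_rot"]).as_matrix()[2])
print(go([.537,-.300,.247],R.from_rotvec(st["tcp_rot"]).as_matrix()[:2,1],st))
E
```

```text
[ 0.57318633 -0.00449425  0.2714738 ] [ 0.49965978 -0.25240941 -4.06667856] [0.03203265 0.01709221 0.0193517 ] [-1.24369445e-03 -2.53731133e-04 -9.99999194e-01]
(array([ -6.52030593, -29.04721337,   2.46286096]), array([-2.53731103e-04,  1.24369481e-03,  1.57782049e-07]))
```

View pics/w4.png

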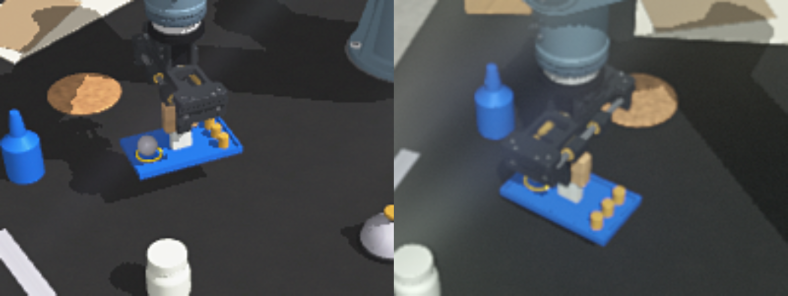

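Tray lifted level, about 4.5 N of load (0.46 kg, as expected), and the ball in its pocket at (148,148). Now a smooth traverse to the mat.

{"fn": "play_rows", "kwargs": {"moves": [{"dp": [-0.05, -0.22, -0.03], "rot": [0, 0, 0], "grip": 0}, {"dp": [-0.2, -0.88, -0.11], "rot": [0, 0, 0], "grip": 0}, {"dp": [-0.44, -1.94, -0.23], "rot": [0, 0, 0], "grip": 0}, {"dp": [-0.76, -3.39, -0.41], "rot": [0, 0, 0], "grip": 0}, {"dp": [-1.16, -5.18, -0.63], "rot": [0, 0, 0], "grip": 0}, {"dp": [-1.63, -7.25, -0.88], "rot": [0, 0, 0], "grip": 0}, {"dp": [-2.14, -9.54, -1.15], "rot": [0, 0, 0], "grip": 0}, {"dp": [-2.69, -11.98, -1.45], "rot": [0, 0, 0], "grip": 0}, {"dp": [-3.25, -14.5, -1.75], "rot": [0, 0, 0], "grip": 0}, {"dp": [-3.81, -17.02, -2.05], "rot": [0, 0, 0], "grip": 0}, {"dp": [-4.36, -19.46, -2.35], "rot": [0, 0, 0], "grip": 0}, {"dp": [-4.88, -21.75, -2.63], "rot": [0, 0, 0], "grip": 0}, {"dp": [-5.34, -23.82, -2.87], "rot": [0, 0, 0], "grip": 0}, {"dp": [-5.74, -25.61, -3.09], "rot": [0, 0, 0], "grip": 0}, {"dp": [-6.06, -27.06, -3.27], "rot": [0, 0, 0], "grip": 0}, {"dp": [-6.3, -28.12, -3.39], "rot": [0, 0, 0], "grip": 0}, {"dp": [-6.45, -28.78, -3.47], "rot": [0, 0, 0], "grip": 0}, {"dp": [-6.5, -29, -3.5], "rot": [0, 0, 0], "grip": 0}, {"dp": [-6.5, -29, -3.5], "rot": [0, 0, 0], "grip": 0}, {"dp": [-6.5, -29, -3.5], "rot": [0, 0, 0], "grip": 0}]}}

```text
time_s: 10.75
tcp_pos: [0.5371, -0.2988, 0.3067]
tcp_rot: [0.535, 3.094, -0.0]
force: [-0.7, -0.3, -4.2]
width: 0.201
grasp_force: 30.0
```

{"fn": "play_rows", "kwargs": {"moves": [{"dp": [0, 0, 0], "rot": [0, 0, 0], "grip": 0}, {"dp": [0, 0, 0], "rot": [0, 0, 0], "grip": 0}, {"dp": [0, 0, 0], "rot": [0, 0, 0], "grip": 0}, {"dp": [0, 0, 0], "rot": [0, 0, 0], "grip": 0}, {"dp": [0, 0, 0], "rot": [0, 0, 0], "grip": 0}]}}

```text
time_s: 11.25
tcp_pos: [0.537, -0.2994, 0.3069]
tcp_rot: [0.535, 3.094, -0.001]
force: [-0.7, 0.0, -4.9]
width: 0.198
grasp_force: 30.0
```

```bash
python3 - <<'E'
from h import *
from cell import imaging,sensors
a=imaging.camera("scene")[:,:,::-1];b=imaging.camera("side")[:,:,::-1]
a=cv2.resize(a[80:230,110:310],(525,394));b=cv2.resize(b[30:180,220:420],(525,394))
cv2.imwrite("pics/w5.png",cv2.resize(np.hstack([a,b]),None,fx=.75,fy=.75))
st=sensors.get_state();print(st["tcp_pos"],st["force"],st["joint_vel"],R.from_rotvec(st["tcp_rot"]).as_matrix()[2])
E
```

```text
[ 0.53695713 -0.29946494  0.3068637 ] [ 0.08065508 -0.05234523 -4.76799759] [-0.00070013  0.00104934 -0.00111532  0.0026781   0.00028493  0.00041745] [-1.68487535e-03 -1.80300077e-04 -9.99998564e-01]
```

View pics/w5.png

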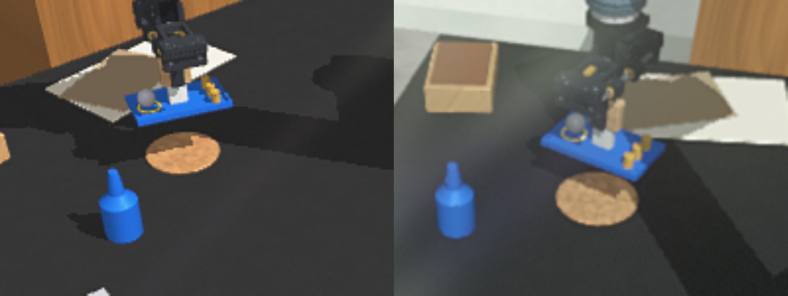

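The tray is held level and still over the mat (scene crop, tray at (178,100), mat at (183,153)), with the ball in its pocket at (146,98). Handing in.

```bash
python3 -c "
from cell import sign_off
print(sign_off())"
```

```text
the job is handed in; nothing more can be done
None
```

I rang the bell and handed the job in with the tray held level and still about 10 cm above the mat's centre and the ball in its pocket; no verdict came back.

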